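Stow the setting tools under the drop-front cover

TASK

Clear the saw table for work: pull the green cover of the plywood tool tray over and down until it is fully open, put the tape measure (standing upright, as it stands now) and the big steel nut inside on the tray's floor, then push the cover back up and over until it is fully shut. Leave the red screwdriver where it lies.

Things in the scene. Friction and masses are not known exactly. Their poses are not given: they have to be found in the camera images.
- toolbox: Shallow plywood tray fixed to the bench, 110 (its x) x 170 (y) x 30 mm high, closed by the green cover. Origin: centre of its underside. x points to the back wall, so the hinged front looks along -x, roughly to the robot; z up. Floor's upper face 12 mm above the origin; back and side walls 8 mm thick, tops at z = 30 mm; no front wall. Inside: x -55 to 47 mm, y -77 to 77 mm.
- cover (a joint): Green sheet-metal cover, a hood 170 mm wide, 112 deep, 73 high, 4 mm thick (front, top, two cheeks, rear flap), hinged along the tray's lower front edge. 0 = shut, cheeks on the tray's walls, top 85 mm above the bench; 1.35 rad = fully open, at its stop: front nearly flat before the tray, top nearly upright. Stiff hinge (0.26 N m friction): stays where let go. May start up to 0.3 rad ajar.
- cover_knob (a point): Centre of the cover's black barrel knob: cylinder 22 mm in diameter, 32 mm long, axis along the tray's y (pinch its flat ends; it can turn in the fingers). Mid-width on the cover's top, near its free edge, 26 mm off the sheet on a 10 mm stem. Shut, it stands on top, 111 mm above the bench; open, on the robot's side of the upright sheet (which ends 140 mm above the bench), 128 mm above the bench.
- cover_hinge (a point): Middle of the cover's hinge axis (parallel to the tray's y), 57 mm before the tray's centre, 12 mm above the bench. Knob at cover angle q, from this point in the tray's directions: x = 0.097 cos q - 0.099 sin q, z = 0.097 sin q + 0.099 cos q (m): it first rises, then goes over to the front and down.
- tape_measure: Yellow and black tape measure standing upright, 36 mm thick (its x), 79 mm long (its y), 64 mm high, about 0.26 kg. Origin: centre of its underside. The case spans y from -28 to 40 mm; the small hook end sticks out low at -y. Grip it across its x axis.
- nut: Big steel hexagon nut lying flat, 16 mm high, 30 mm across flats (along its x, so grip it across x) and 34 mm across corners (its y), about 0.05 kg. Origin: centre of its underside.
- red_screwdriver: Screwdriver with a red handle, 198 x 30 x 26 mm, lying along its y axis; a bystander, not to be moved. Origin: middle of its length, at the bottom.

How it is judged:
By the outcome, as a careful person would: the job done as asked, in the order asked, and still so for the second after the job is handed in, with the robot touching nothing.
It also fails if it takes over 64 s, if anything falls off the work surface, if the arm or the gripper's body presses on something with over 40 N, if the wrist force passes 120 N, or if a joint passes its speed limit or range.

ROBOT

A 6-joint arm with a two-finger parallel gripper is mounted at the origin on the work surface; the furniture and walls round the work are solid. World frame = base frame: x ahead of the robot, y to its left, z up, the work surface at z = 0. Lengths are in m, angles in rad, forces in N, time in s.
With the tool pointing down it reaches from about 0.425 to 0.925 m from the base axis. Payload 12.5 kg.
Tool frame: the origin (TCP) lies midway between the tips of the shut fingers; the grasp point (between the pads) lies 19 mm behind it; z points along the fingers, x is the direction in which the jaws open and shut, and the axes are right-handed (so a half turn about z gives the same grasp; the last joint's range is limited). The gripper opens to 85 mm and grips with 20 to 120 N. Pads are 22 mm wide; open, the fingers measure 114 mm over their backs; the gripper's body (76 mm by 85 mm) begins 54 mm behind the grasp point. The pads swing forward as they close: fully open they stand 13 mm farther back than shut.
Start: joints at [-1.445, 0.491, 1.559, -0, 1.092, -0.106], TCP at [0.144, -0.608, 0.231] pointing down, gripper open.
Joint ranges: [-3.1, 3.1], [-0.84, 2.19], [0.05, 2.79], [-1.13, 4.28], [0.06, 2.93], [-2.69, 2.69]. Speed limits (rad/s): [2.22, 2.22, 2.79, 3.14, 3.14, 3.14].

INTERFACE

Orientations are given as a rotation vector (axis times angle).
In Python, from bench import r gives the robot as it stands.
- The arm moves only by the shell command python3 -m crank 'ROWS' [FORCE]. ROWS is JSON, a list of rows, each a list of 7 numbers: the shift along the tool's x, y, z in mm, then the turn, a rotation vector about the tool's x, y, z in degrees, then the closure, from 0 (fully open) to 1 (shut). In form: [[tx, ty, tz, wx, wy, wz, claw], ...]. A call has 1 to 10 rows; each row is the pose to reach, as a shift and turn from the pose commanded when the call began, along the tool's axes at that moment; what a row does not reach only later rows make up. A row lasts 1/10 s, in which the tool goes at most 50 mm and 8.59 degrees, less where a joint would pass 70% of its speed; a pose out of reach is approached as far as the arm can. A call with a gripper value outside its range is refused whole. The fingers move at their own pace and stop on an object; FORCE is the grip in N (left out, the last holds). Time passes only in rows, so rows that repeat a pose let the fingers close. It gives the time, the measured TCP pose, the force and the opening at its end, in the units of the state.
- r.sense(): the state, without advancing time (a new reading comes with each control period).
- r.grab_frame(name): name is "scene" or "top" or "wrist"; returns a dict with "frame" (420x560x3 uint8, blue, green, red), "range_z" (420x560 float32, m along the optical axis (not along the pixel's ray), 0 where there is no reading), "intrinsics" (3x3 intrinsics, pixels), "R" (3x3) and "t" (3): a world point X has camera coordinates R X + t. Camera axes: x right, y down, z forward; pixel columns grow to the right and rows downward; lengths in m; the calibration is good to about 2 mm. A picture is of the moment at which its call begins.
- r.hand_in(): hands the job in, once; it reports no verdict.
The state is a dict: "clock": time; "joints": joint angles; "joint_velocities": joint speeds; "tau": joint torques, N m; "eef_pos": TCP position; "tcp_rot": TCP orientation; "ft_force": force on the tool from outside, world axes, zero at the start; "ft_torque": the same for the moment, N m; "width": opening from 0.0 (shut) to 1.0 (fully open).
Only numpy, scipy, OpenCV 4.12 (cv2) and the standard library are available. Lean on these libraries where they do the work, as an engineer would, in place of code of your own. Each camera call takes 0.05 s, during which the arm holds its last target.

## Working session

There is one attempt and no reset: what is moved stays moved. The work goes in short steps, Python scripts to look and compute and a shell command to move; the robot and the scene stay as the last step left them, time stands still between calls to the robot, and variables do not carry over. Pictures are saved under pics/ and viewed, and the job is handed in when it is done.

```bash
ls; mkdir -p pics; python3 - <<'E'
from bench import r
import cv2,numpy as np
s=r.sense(); print({k:np.round(v,3) for k,v in s.items()})
for n in("scene","top"):
    f=r.grab_frame(n); cv2.imwrite(f"pics/{n}0.png",f["frame"]); np.savez(f"pics/{n}0.npz",**f)
    print(n,f["intrinsics"].round(1).tolist(),f["R"].round(3).tolist(),f["t"].round(3))
E
```

```text
pics
{'clock': np.float64(0.0), 'joints': array([-1.445,  0.492,  1.559,  0.   ,  1.092, -0.106]), 'joint_velocities': array([ 0.   ,  0.   ,  0.   , -0.001,  0.001, -0.   ]), 'tau': array([ 0.0000e+00, -6.1845e+01, -2.6159e+01, -0.0000e+00,  4.0000e-03,
       -0.0000e+00]), 'eef_pos': array([ 0.144, -0.608,  0.231]), 'tcp_rot': array([-2.463e+00,  1.949e+00,  1.000e-03]), 'ft_force': array([ 0.199, -0.522,  0.569]), 'ft_torque': array([ 0.01 , -0.003, -0.072]), 'width': np.float64(1.001)}
scene [[478.0, 0.0, 275.7], [0.0, 478.0, 203.4], [0.0, 0.0, 1.0]] [[0.627, 0.779, 0.011], [0.598, -0.472, -0.648], [-0.5, 0.413, -0.762]] [-0.25  -0.254  1.208]
top [[455.9, 0.0, 283.0], [0.0, 455.9, 211.5], [0.0, 0.0, 1.0]] [[-0.008, -1.0, -0.001], [-0.976, 0.008, -0.219], [0.219, -0.001, -0.976]] [-0.048  0.505  0.848]
```

View pics/scene0.png

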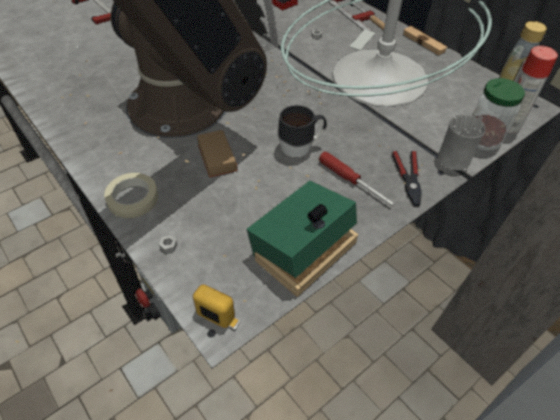

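View pics/top0.png

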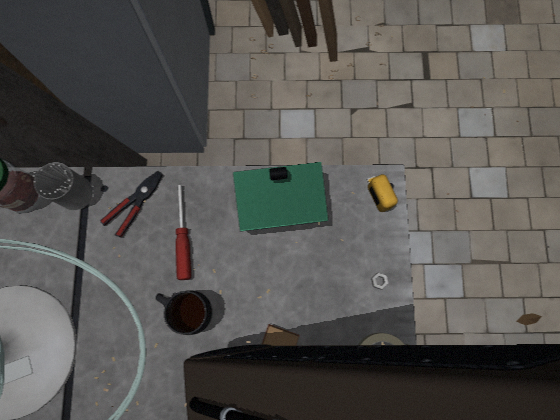

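```bash
cat > h.py <<'E'
import numpy as np,cv2
def load(n): return dict(np.load(n))
def cloud(f):
    K=f["intrinsics"];R=f["R"];t=f["t"];d=f["range_z"]
    v,u=np.mgrid[0:d.shape[0],0:d.shape[1]]
    c=np.stack([(u-K[0,2])/K[0,0]*d,(v-K[1,2])/K[1,1]*d,d],-1)
    P=(c-t)@R; P[d<=0]=np.nan
    return P
def proj(f,X):
    c=np.asarray(X)@f["R"].T+f["t"]; p=c@f["intrinsics"].T
    return p[...,:2]/p[...,2:]
def ray(f,u,v,z):
    K=f["intrinsics"];C=-f["R"].T@f["t"]
    d=f["R"].T@np.array([(u-K[0,2])/K[0,0],(v-K[1,2])/K[1,1],1])
    return C+d*(z-C[2])/d[2]
def rect(P):
    P=P[:,:2]
    r=cv2.minAreaRect((P*1000).astype(np.float32)); return r
E
python3 - <<'E'
from h import *
for n in("top","scene"):
    f=load(f"pics/{n}0.npz"); P=cloud(f); hsv=cv2.cvtColor(f["frame"],cv2.COLOR_BGR2HSV)
    H,S,V=cv2.split(hsv); x,y,z=P[...,0],P[...,1],P[...,2]
    reg=(x>0.3)&(x<0.95)&(y<0.35)&(y>-0.5)
    print(n,"table z",np.nanmedian(z[reg&(z<0.03)]))
    g=(H>60)&(H<90)&(S>80)&reg&(z>0.02)
    def comp(m):
        k,l,s,c=cv2.connectedComponentsWithStats(m.astype(np.uint8)); i=1+s[1:,4].argmax(); return l==i
    g=comp(g); G=P[g]; print("green",len(G),np.nanmin(G,0).round(3),np.nanmax(G,0).round(3))
    nr=[]
    # planes
    Q=G.copy()
    for _ in range(3):
        best=None;rng=np.random.default_rng(0)
        for _ in range(300):
            a=Q[rng.choice(len(Q),3)]; w=np.cross(a[1]-a[0],a[2]-a[0]); L=np.linalg.norm(w)
            if L<1e-6: continue
            w/=L; m=abs((Q-a[0])@w)<0.0025
            if best is None or m.sum()>best.sum(): best=m
        B=Q[best]; c=B.mean(0); w=np.linalg.svd(B-c)[2][2]; w*=np.sign(w[2])
        print(" plane",len(B),c.round(3),w.round(3), "tilt",np.degrees(np.arccos(w[2])).round(1),"az",np.degrees(np.arctan2(w[1],w[0])).round(1)); Q=Q[~best]
        if len(Q)<150:break
    yl=comp((H>15)&(H<32)&(S>150)&(V>90)&reg&(z>0.005)); Y=P[yl]; print("yellow",len(Y),np.nanmin(Y,0).round(3),np.nanmax(Y,0).round(3)); T=Y[Y[:,2]>0.055]; print(rect(T) if len(T)>5 else "")
    nu,nv=(380,282) if n=="top" else (168,243)
    m=np.zeros_like(g); m[nv-14:nv+14,nu-14:nu+14]=1; N=P[m&(z>0.009)&(z<0.03)]; print("nut",len(N),np.nanmedian(N,0).round(4),rect(N))
    wd=comp((H>8)&(H<25)&(S>60)&(V>110)&reg&(z>0.003)&(y<0.1)&(y>-0.25)&~yl);W=P[wd];print("wood",len(W),np.nanmin(W,0).round(3),np.nanmax(W,0).round(3))
    b=(V<45)&reg&(z>0.09)&(z<0.16)&(y<0.1)&(y>-0.25);b=comp(b);Bk=P[b];print("black",len(Bk),np.nanmean(Bk,0).round(3),np.nanmin(Bk,0).round(3),np.nanmax(Bk,0).round(3),np.argwhere(b).mean(0)[::-1])
f=load("pics/scene0.npz");t=load("pics/top0.npz")
a=cv2.resize(f["frame"][180:340,140:380],None,fx=3.3,fy=3.3,interpolation=2);cv2.imwrite("pics/z1.png",a)
a=cv2.resize(t["frame"][150:310,200:440],None,fx=3.3,fy=3.3,interpolation=2);cv2.imwrite("pics/z2.png",a)
E
```

```text
top table z 0.0011594571561388079
green 5044 [ 0.462 -0.136  0.08 ] [0.589 0.043 0.143]
 plane 4496 [ 0.524 -0.047  0.096] [-0.226 -0.023  0.974] tilt 13.1 az -174.2
 plane 326 [ 0.527 -0.048  0.097] [-0.23  -0.071  0.971] tilt 13.9 az -162.9
 plane 145 [ 0.523 -0.051  0.097] [-0.233  0.034  0.972] tilt 13.6 az 171.7
yellow 521 [ 0.512 -0.276  0.009] [ 0.585 -0.23   0.07 ]
((544.7677612304688, -254.09596252441406), (65.93025970458984, 31.98633575439453), 23.894187927246094)
nut 144 [ 0.3709 -0.2442  0.0171] ((370.380126953125, -244.61741638183594), (31.135692596435547, 29.08908462524414), 11.660894393920898)
wood 3 [0.348 0.077 0.003] [0.352 0.077 0.004]
black 222 [ 0.558 -0.044  0.137] [ 0.548 -0.063  0.101] [ 0.574 -0.027  0.145] [278.57657658 173.55405405]
scene table z -0.0027583173728351965
green 5643 [ 0.464 -0.137  0.033] [0.601 0.044 0.141]
 plane 3614 [ 0.529 -0.053  0.095] [-0.225 -0.025  0.974] tilt 13.1 az -173.6
 plane 1298 [ 0.587 -0.046  0.082] [0.968 0.11  0.225] tilt 77.0 az 6.5
 plane 621 [ 0.543 -0.129  0.071] [ 0.113 -0.994  0.001] tilt 90.0 az -83.5
yellow 910 [ 0.518 -0.279  0.005] [ 0.586 -0.232  0.065]
((549.0452880859375, -254.20916748046875), (63.75819396972656, 30.34103775024414), 22.19396209716797)
nut 155 [ 0.3722 -0.2442  0.0139] ((371.1593017578125, -244.21714782714844), (30.977724075317383, 29.457815170288086), 63.95044708251953)
wood 586 [ 0.512 -0.132  0.009] [0.609 0.045 0.032]
black 243 [ 0.564 -0.046  0.132] [ 0.554 -0.059  0.104] [ 0.572 -0.028  0.142] [316.8600823  214.79835391]
```

```bash
sleep 1
```

```text
(no output)
```

View pics/z1.png

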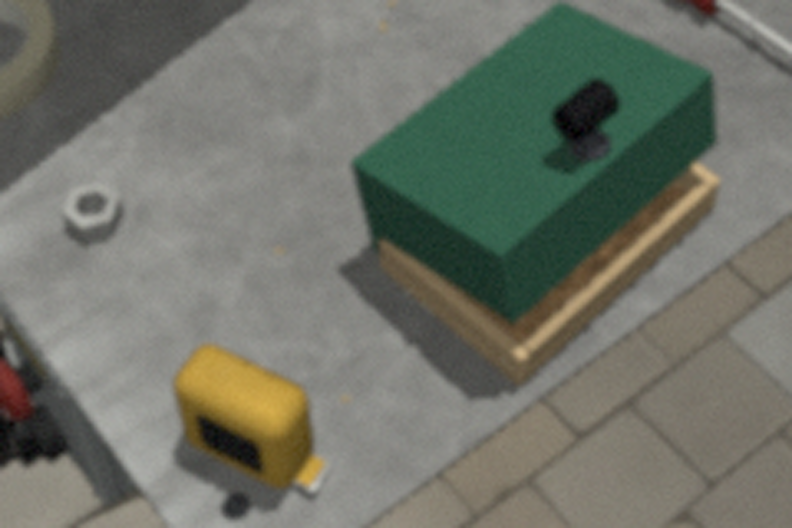

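View pics/z2.png

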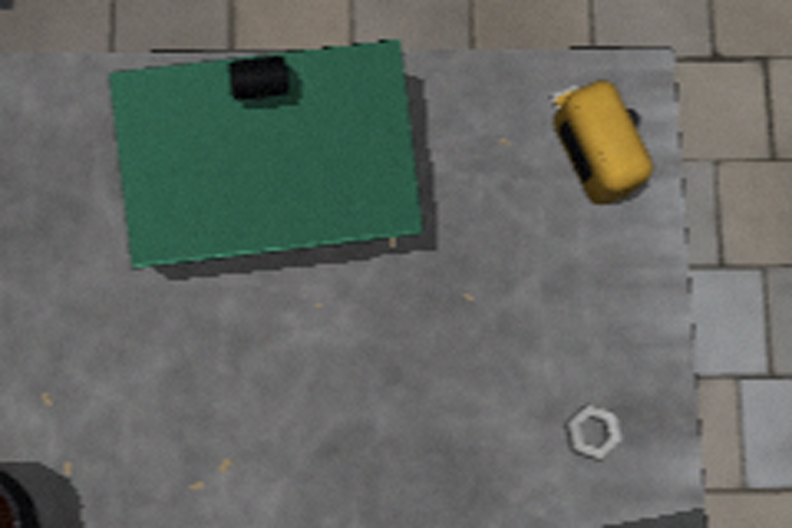

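```bash
cat >> h.py <<'E'
def tray(q,nt,ct,nb,cb,ymid,yaw):
    pass
E
python3 - <<'E'
from h import *
q=np.radians(13.1);yaw=np.radians(6.1)
ex=np.array([np.cos(yaw),np.sin(yaw),0]);ey=np.array([-np.sin(yaw),np.cos(yaw),0]);ez=np.array([0,0,1.])
nb=np.cos(q)*ex+np.sin(q)*ez; nt=-np.sin(q)*ex+np.cos(q)*ez
for n in("top","scene"):
    f=load(f"pics/{n}0.npz"); P=cloud(f); H,S,V=cv2.split(cv2.cvtColor(f["frame"],cv2.COLOR_BGR2HSV))
    g=(H>60)&(H<90)&(S>80)&(abs(P[...,0]-.53)<.1)&(abs(P[...,1]+.045)<.12)&(P[...,2]>.02)
    G=P[g]
    ht=G@nt; hb=G@nb; hy=G@ey
    kt=np.median(ht[ht>np.percentile(ht,60)-.004]); top=abs(ht-kt)<.003
    print(n,"top",kt,"y range",np.percentile(hy[top],[.5,99.5]),"x range",np.percentile(hb[top],[.5,99.5]))
    b=(V<45)&(P[...,2]>.105)&(P[...,2]<.16)&(abs(P[...,0]-.56)<.04)&(abs(P[...,1]+.045)<.04)
    B=P[b]; print("knob y",np.percentile(B@ey,[2,98]),"along nb",np.percentile(B@nb,[2,98]),"nt",np.percentile(B@nt,[2,98]))
    W=(H>8)&(H<25)&(S>60)&(V>90)&(abs(P[...,0]-.55)<.08)&(abs(P[...,1]+.045)<.12); W=P[W]
    if len(W): 
        print("wood x",np.percentile(W@ex,[1,99]),"y",np.percentile(W@ey,[1,99]),"z",np.percentile(W[:,2],[1,99]))
        w=W[(W@ex)>np.percentile(W@ex,99.5)-.008]; a=np.polyfit(w[:,1],w[:,0],1); print("wall yaw",-np.degrees(np.arctan(a[0])))
for n,kt,xm in():pass
E
```

```text
top top -0.02291362769746962 y range [-0.18591326 -0.01893057] x range [0.4698353  0.58204491]
knob y [-0.11967228 -0.08743303] along nb [0.55725578 0.57826646] nt [-0.02114521  0.01592314]
wood x [0.47507428 0.47731918] y [-0.17841311 -0.17639581] z [0.0018481  0.00237707]
wall yaw -27.161933227578402
scene top -0.025479106369095915 y range [-0.18659935 -0.01956249] x range [0.4715263  0.58269841]
knob y [-0.11797168 -0.08970339] along nb [0.56177901 0.57822276] nt [-0.02221459  0.01224094]
wood x [0.49022633 0.59304595] y [-0.18715145 -0.01932889] z [0.00284275 0.03073678]
wall yaw 6.189744141527836
```

```bash
cat >> h.py <<'E'
from scipy.spatial.transform import Rotation as Ro
yaw=np.radians(6.1)
ex=np.array([np.cos(yaw),np.sin(yaw),0]);ey=np.array([-np.sin(yaw),np.cos(yaw),0]);ez=np.array([0,0,1.])
HX,HY,HZ=.4808,-.1033,.012
def T(x,y,z): # tray coords (origin tray centre underside) -> world
    return (HX+.057+x)*ex+HY*ey+y*ey+z*ez
def knob(q): return T(-.057+.097*np.cos(q)-.099*np.sin(q),0,HZ+.097*np.sin(q)+.099*np.cos(q))
def down(az,tilt=0):
    # tilt: about tool x axis (deg)
    a=np.radians(az); x=np.array([np.cos(a),np.sin(a),0]); z=-ez; y=np.cross(z,x)
    return Ro.from_matrix(np.stack([x,y,z],1))*Ro.from_rotvec([np.radians(tilt),0,0])
def row(s,pos,R):
    R0=Ro.from_rotvec(s["tcp_rot"]); d=R0.inv().apply(np.asarray(pos)-s["eef_pos"])*1000
    w=np.degrees((R0.inv()*R).as_rotvec()); return np.r_[d,w].round(1).tolist()
E
python3 - <<'E'
from h import *; from bench import r
s=r.sense()
k=knob(.2286); print(k)
print(row(s,k+[0,0,.231-k[2]],down(-83.9)))
E
```

```text
[ 0.56068856 -0.0439679   0.13040605]
[-453.2, -535.6, 0.3, -0.0, 0.1, 7.2]
```

```bash
python3 -m crank '[[-453,-536,0,0,0,7.2,0.3],[-453,-536,0,0,0,7.2,0.3],[-453,-536,0,0,0,7.2,0.3],[-453,-536,0,0,0,7.2,0.3],[-453,-536,0,0,0,7.2,0.3],[-453,-536,0,0,0,7.2,0.3],[-453,-536,0,0,0,7.2,0.3],[-453,-536,0,0,0,7.2,0.3],[-453,-536,0,0,0,7.2,0.3],[-453,-536,0,0,0,7.2,0.3]]' 40
python3 - <<'E'
from h import *; from bench import r
s=r.sense();k=knob(.2286); print(s["clock"],s["joints"].round(2),row(s,k+[0,0,.231-k[2]],down(-83.9)))
E
```

```text
clock: 1.1
eef_pos: [0.4419, -0.2046, 0.2313]
tcp_rot: [2.336, -2.101, -0.0]
ft_force: [0.8, -0.5, -0.4]
width: 0.7
1.1 [-0.57  0.3   1.89 -0.    0.96  0.9 ] [-147.1, -135.1, 0.2, 0.0, -0.0, -0.0]
```

```bash
python3 -m crank '[[-147,-135,0,0,0,0,0.3],[-147,-135,0,0,0,0,0.3],[-147,-135,0,0,0,0,0.3],[-147,-135,0,0,0,0,0.3],[-147,-135,0,0,0,0,0.3],[-147,-135,0,0,0,0,0.3]]'
python3 - <<'E'
from h import *; from bench import r
s=r.sense();k=knob(.2286); print(s["clock"],s["joints"].round(2),row(s,k+[0,0,.110-k[2]],down(-83.9)))
f=r.grab_frame("wrist"); cv2.imwrite("pics/w1.png",f["frame"]); print(proj(f,k), proj(f,k+[0,0,.011]))
E
```

```text
clock: 1.7
eef_pos: [0.5597, -0.0451, 0.2307]
tcp_rot: [2.338, -2.097, -0.001]
ft_force: [-0.2, 0.4, 0.3]
width: 0.697
1.7 [-0.2   0.4   1.72 -0.    1.02  1.26] [-1.0, -1.2, 120.7, 0.1, 0.0, 0.1]
[276.88504985 212.24259357] [276.80034036 217.21901981]
```

View pics/w1.png

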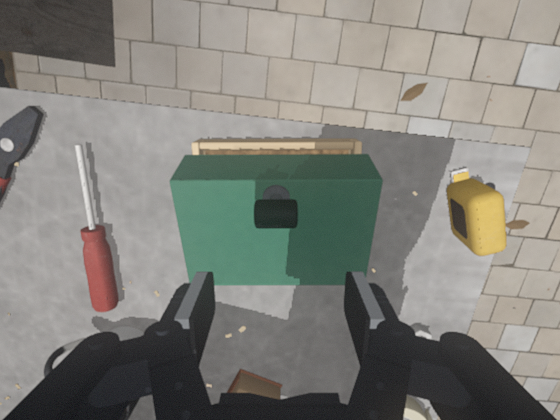

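The wrist view shows the knob centred at (276, 213), against my prediction of (277, 215). That confirms the cover pose.

```bash
python3 -m crank '[[0,0,40,0,0,0,0.3],[0,0,80,0,0,0,0.3],[0,0,105,0,0,0,0.3],[0,0,121,0,0,0,0.3],[0,0,121,0,0,0,0.3],[0,0,121,0,0,0,0.85],[0,0,121,0,0,0,0.85],[0,0,121,0,0,0,0.85],[0,0,121,0,0,0,0.85]]' 60
python3 - <<'E'
from h import *; from bench import r
s=r.sense();k=knob(.2286); print(s["joints"].round(2),row(s,k+[0,0,.110-k[2]],down(-83.9)),s["ft_torque"])
for q in (.35,.5,.65,.8,.95,1.1,1.2,1.3,1.35,1.4):
  print(q,row(s,knob(q)-k+s["eef_pos"],down(-83.9)))
E
```

```text
clock: 2.65
eef_pos: [0.5598, -0.0425, 0.1121]
tcp_rot: [-2.332, 2.099, 0.003]
ft_force: [1.0, 31.7, 6.6]
width: 0.364
[-0.2   0.55  1.84  0.01  0.75  1.27] [1.6, -0.7, 2.1, -0.1, 0.2, -0.1] [ 5.02045516 -0.08033438 -0.18893006]
0.35 [-0.0, 14.9, -7.9, -0.1, 0.2, -0.1]
0.5 [-0.0, 34.3, -15.0, -0.1, 0.2, -0.1]
0.65 [-0.0, 54.7, -19.2, -0.1, 0.2, -0.1]
0.8 [0.0, 75.4, -20.3, -0.1, 0.2, -0.1]
0.95 [0.1, 96.1, -18.3, -0.1, 0.2, -0.1]
1.1 [0.1, 116.2, -13.2, -0.1, 0.2, -0.1]
1.2 [0.1, 129.1, -8.1, -0.1, 0.2, -0.1]
1.3 [0.2, 141.5, -1.8, -0.1, 0.2, -0.1]
1.35 [0.2, 147.4, 1.8, -0.1, 0.2, -0.1]
1.4 [0.2, 153.1, 5.7, -0.1, 0.2, -0.1]
```

```bash
python3 -m crank '[[-3,0,-1,0,0,0,0.85],[-3,3,-2,0,0,0,0.85],[-3,8,-4.5,0,0,0,0.85],[-3,15,-8,0,0,0,0.85],[-3,24,-11.5,0,0,0,0.85],[-3,34,-15,0,0,0,0.85]]' 60
python3 -m crank '[[0,0,0,0,0,0,0.85]]'
```

```text
clock: 3.25
eef_pos: [0.5264, -0.0461, 0.1265]
tcp_rot: [-2.334, 2.099, -0.004]
ft_force: [4.0, 8.4, -6.5]
width: 0.361
clock: 3.35
eef_pos: [0.5254, -0.0462, 0.1267]
tcp_rot: [-2.334, 2.1, -0.002]
ft_force: [1.1, 10.6, -0.9]
width: 0.363
```

Good: the lateral force has dropped and the cover is following. Next I'll go on along the arc (offsets from q = 0.5).

```bash
python3 -m crank '[[-1,7,-1.8,0,0,0,0.85],[-1,14,-3.1,0,0,0,0.85],[-1,20,-4.2,0,0,0,0.85],[-1,27,-4.8,0,0,0,0.85],[-1,34,-5.2,0,0,0,0.85],[-1,41,-5.3,0,0,0,0.85],[-1,48,-5,0,0,0,0.85],[-1,55,-4.3,0,0,0,0.85],[-1,62,-3.3,0,0,0,0.85]]'
python3 - <<'E'
from h import *; from bench import r
s=r.sense(); print(s["joints"].round(2),s["ft_torque"].round(2))
E
```

```text
clock: 4.25
eef_pos: [0.4657, -0.0529, 0.1303]
tcp_rot: [-2.333, 2.099, -0.009]
ft_force: [5.1, 1.5, 1.4]
width: 0.365
[-0.25  0.42  2.05  0.    0.67  1.21] [ 0.43 -1.34  0.1 ]
```

```bash
python3 -m crank '[[0,7,1.5,0,0,0,0.85],[0,14,3.2,0,0,0,0.85],[0,20,5,0,0,0,0.85],[0,27,7.5,0,0,0,0.85],[0,33,10.2,0,0,0,0.85],[0,39,13.2,0,0,0,0.85],[0,45.4,16.5,0,0,0,0.85],[0,51.3,20.1,0,0,0,0.85],[0,51.3,20.1,0,0,0,0.85]]'
python3 - <<'E'
from h import *; from bench import r
s=r.sense(); print(s["joints"].round(2),s["ft_torque"].round(2)); print(row(s,knob(1.35)+[0,0,-.018],down(-83.9)))
f=r.grab_frame("scene"); cv2.imwrite("pics/s2.png",f["frame"])
E
```

```text
clock: 5.15
eef_pos: [0.4137, -0.0588, 0.1098]
tcp_rot: [-2.335, 2.1, -0.007]
ft_force: [-0.8, -5.3, 5.2]
width: 0.365
[-0.3   0.4   2.18 -0.    0.55  1.17] [-0.8  -0.34  0.06]
[0.9, -0.3, -0.5, -0.2, -0.1, -0.0]
```

View pics/s2.png

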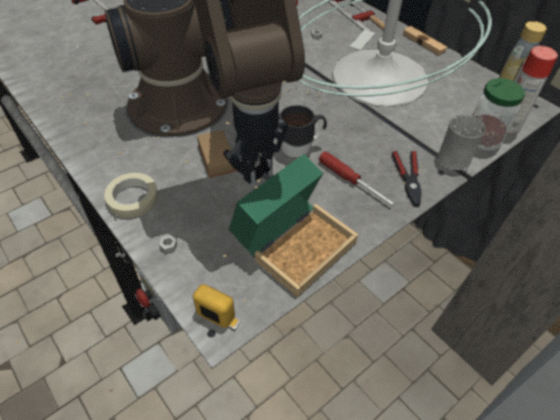

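The tray is open, with the cover upright at about (275, 205). I'll press it slightly onto its stop and check the force.

```bash
python3 -m crank '[[0,2,1.5,0,0,0,0.85],[0,4,2.8,0,0,0,0.85],[0,5.5,4,0,0,0,0.85],[0,5.5,4,0,0,0,0.85]]'
```

```text
clock: 5.6
eef_pos: [0.4085, -0.0594, 0.1061]
tcp_rot: [-2.335, 2.1, -0.008]
ft_force: [-2.7, -5.8, 10.4]
width: 0.364
```

```bash
python3 -m crank '[[0,2,1.5,0,0,0,0.85],[0,3.5,3.5,0,0,0,0.85],[0,3.5,3.5,0,0,0,0.85]]'
python3 - <<'E'
from h import *; from bench import r
s=r.sense();k=s["eef_pos"]; print("ex of TCP",k@ex,"knob1.35",knob(1.35)@ex)
f=r.grab_frame("top");P=cloud(f);H,S,V=cv2.split(cv2.cvtColor(f["frame"],cv2.COLOR_BGR2HSV))
f2=r.grab_frame("scene");P2=cloud(f2);H2,S2,V2=cv2.split(cv2.cvtColor(f2["frame"],cv2.COLOR_BGR2HSV))
for P,H,S in((P,H,S),(P2,H2,S2)):
    g=(H>60)&(H<90)&(S>80)&(abs(P[...,0]-.45)<.12)&(abs(P[...,1]+.055)<.12)&(P[...,2]>.05)
    G=P[g];x=G@ex;c=np.median(x);
    m=abs(x-c)<.012;a=np.polyfit(G[m][:,2],x[m],1);print(len(G),"tilt from vertical",np.arctan(a[0]),"q",np.pi/2-np.arctan(a[0]),G[:,2].max())
E
```

```text
clock: 5.9
eef_pos: [0.406, -0.0598, 0.104]
tcp_rot: [-2.333, 2.099, -0.012]
ft_force: [-5.4, -0.9, 38.9]
width: 0.367
ex of TCP 0.39735523188262 knob1.35 0.4054470362231858
96 tilt from vertical -0.9758323994881519 q 2.5466287262830485 0.621410970120233
2966 tilt from vertical -0.029783993123320276 q 1.600580319918217 0.3507535228399168
```

```bash
python3 -m crank '[[0,-4,-4,0,0,0,0.85],[0,-4,-4,0,0,0,0.4],[0,-4,-4,0,0,0,0.4],[0,-4,-4,0,0,0,0.4],[0,-4,-30,0,0,0,0.4],[0,-4,-75,0,0,0,0.2],[0,-4,-115,0,0,0,0]]' 60
python3 - <<'E'
from h import *; from bench import r
s=r.sense(); print(s["joints"].round(2),s["ft_torque"].round(2)); 
f=r.grab_frame("scene"); cv2.imwrite("pics/s3.png",f["frame"][140:320,130:400])
P=cloud(f);H,S,V=cv2.split(cv2.cvtColor(f["frame"],cv2.COLOR_BGR2HSV))
g=(H>60)&(H<90)&(S>80)&(abs(P[...,0]-.45)<.1)&(abs(P[...,1]+.055)<.12)&(P[...,2]>.05)&(P[...,2]<.16)
G=P[g];x=G@ex;m=abs(x-np.median(x))<.012;a=np.polyfit(G[m][:,2],x[m],1);print(len(G),a,"q",np.pi/2-np.arctan(-a[0]) , np.pi/2-np.arctan(a[0]),G[:,2].max())
print(row(s,[.545,-.254,.22],down(-67)))
E
```

```text
clock: 6.7
eef_pos: [0.4074, -0.0581, 0.2174]
tcp_rot: [2.336, -2.1, -0.002]
ft_force: [1.6, 0.2, 0.8]
width: 0.916
[-0.3   0.21  2.07 -0.    0.87  1.16] [-0.01 -0.01 -0.03]
2925 [-0.02464282  0.46740015] q 1.5461584947789364 1.5954341588108567 0.13871226481723112
[209.4, -116.1, -2.8, 0.1, 0.0, -16.9]
```

View pics/s3.png

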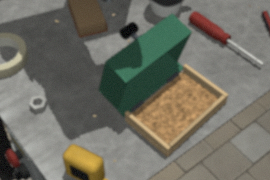

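```bash
python3 -m crank '[[209,-116,0,0,0,-16.9,0],[209,-116,0,0,0,-16.9,0],[209,-116,0,0,0,-16.9,0],[209,-116,0,0,0,-16.9,0],[209,-116,0,0,0,-16.9,0],[209,-116,0,0,0,-16.9,0],[209,-116,0,0,0,-16.9,0]]' 60
python3 - <<'E'
from h import *; from bench import r
s=r.sense(); print(s["joints"].round(2))
f=r.grab_frame("scene")
P=cloud(f);H,S,V=cv2.split(cv2.cvtColor(f["frame"],cv2.COLOR_BGR2HSV))
g=(H>60)&(H<90)&(S>80)&(abs(P@ey-HY)<.07)&(P[...,2]>.06)&(P[...,2]<.125)&(abs(P@ex-.43)<.05)
G=P[g];x=G@ex
for lo,hi in((.06,.07),(.08,.09),(.1,.11),(.115,.125)):
    m=(G[:,2]>lo)&(G[:,2]<hi);print(lo,m.sum(),np.percentile(x[m],[10,50,90]).round(4))
f=r.grab_frame("wrist"); cv2.imwrite("pics/w3.png",f["frame"]);np.savez("pics/w3.npz",**f)
P=cloud(f);H,S,V=cv2.split(cv2.cvtColor(f["frame"],cv2.COLOR_BGR2HSV))
z=P[...,2]
yl=(H>15)&(H<35)&(S>120)&(V>60)&(abs(P[...,0]-.55)<.07)&(abs(P[...,1]+.254)<.06)
for lo in(.05,.058,.061):
    m=yl&(z>lo)&(z<.075); print(lo,m.sum(),rect(P[m]) if m.sum()>5 else 0, P[m][:,2].max() if m.any() else 0)
m=yl; print(rect(P[m]))
c,w,h=0,0,0
E
```

```text
clock: 7.45
eef_pos: [0.5449, -0.254, 0.215]
tcp_rot: [2.618, -1.736, -0.003]
ft_force: [0.4, -0.0, 0.2]
width: 0.998
[-0.55  0.47  1.64 -0.    1.03  0.62]Traceback (most recent call last):
  File "<stdin>", line 8, in <module>
    return _quantile_unchecked(
        a, q, axis, out, overwrite_input, method, keepdims, weights)
    return _ureduce(a,
                    func=_quantile_ureduce_func,
    ...<5 lines>...
                    overwrite_input=overwrite_input,
                    method=method)
    r = func(a, **kwargs)
    result = _quantile(arr,
                       quantiles=q,
    ...<2 lines>...
                       out=out,
                       weights=wgt)
    slices_having_nans = np.isnan(arr[-1, ...])
                                  ~~~^^^^^^^^^
IndexError: index -1 is out of bounds for axis 0 with size 0
```

```bash

python3 - <<'E'
from h import *; from bench import r
f=r.grab_frame("scene")
P=cloud(f);H,S,V=cv2.split(cv2.cvtColor(f["frame"],cv2.COLOR_BGR2HSV))
g=(H>60)&(H<90)&(S>80)&(abs(P@ey-HY)<.07)&(P[...,2]>.03)&(P[...,2]<.15)&(abs(P@ex-.45)<.08)
G=P[g];x=G@ex;print(len(G))
for lo in np.arange(.03,.14,.01):
    m=(G[:,2]>lo)&(G[:,2]<lo+.01);print(round(lo,2),m.sum(),np.percentile(x[m],[10,50,90]).round(4) if m.any() else 0)
f=r.grab_frame("wrist"); cv2.imwrite("pics/w3.png",f["frame"]);np.savez("pics/w3.npz",**f)
P=cloud(f);H,S,V=cv2.split(cv2.cvtColor(f["frame"],cv2.COLOR_BGR2HSV))
z=P[...,2]
yl=(H>15)&(H<35)&(S>120)&(V>60)&(abs(P[...,0]-.55)<.07)&(abs(P[...,1]+.254)<.06)
for lo in(.0,.05,.058,.061):
    m=yl&(z>lo)&(z<.075); print(lo,m.sum(),rect(P[m]) if m.sum()>5 else 0, P[m][:,2].max() if m.any() else 0)
E
```

```text
1957
0.03 0 0
0.04 0 0
0.05 0 0
0.06 0 0
0.07 0 0
0.08 0 0
0.09 0 0
0.1 0 0
0.11 1 [0.4875 0.4875 0.4875]
0.12 958 [0.4671 0.4786 0.4882]
0.13 996 [0.4421 0.4525 0.4645]
0.14 2 [0.4096 0.4098 0.41  ]
0.0 2568 ((550.8359375, -252.62356567382812), (73.5878677368164, 32.23072814941406), 22.12968635559082) 0.06692381499267125
0.05 2361 ((546.732421875, -254.2923126220703), (64.72818756103516, 32.23072814941406), 22.129684448242188) 0.06692381499267125
0.058 2239 ((546.3863525390625, -254.54180908203125), (63.85212326049805, 32.14766311645508), 22.35905647277832) 0.06692381499267125
0.061 1885 ((546.540771484375, -254.8492431640625), (62.41075897216797, 29.1258487701416), 22.19999885559082) 0.06692381499267125
```

View pics/w3.png

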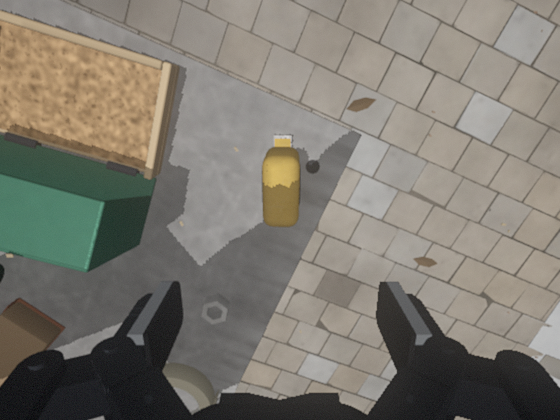

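```bash

python3 - <<'E'
from h import *; from bench import r
f=r.grab_frame("scene");np.savez("pics/s4.npz",**f); im=f["frame"].copy()
for q,c in((1.35,(0,0,255)),(1.0,(255,0,0))):
    # cover outline: top rear edge corners, top front corners
    for y in(-.085,.085):
        pts=[T(-.057+a*np.cos(q)-b*np.sin(q),y,.012+a*np.sin(q)+b*np.cos(q)) for a,b in((0,0),(0,.073),(.112,.073),(.112,.018))]
        cv2.polylines(im,[proj(f,np.array(pts)).astype(np.int32)],False,c,1)
cv2.imwrite("pics/s4.png",cv2.resize(im[140:320,130:400],None,fx=2.9,fy=2.9,interpolation=2))
E
```

```text
(no output)
```

View pics/s4.png

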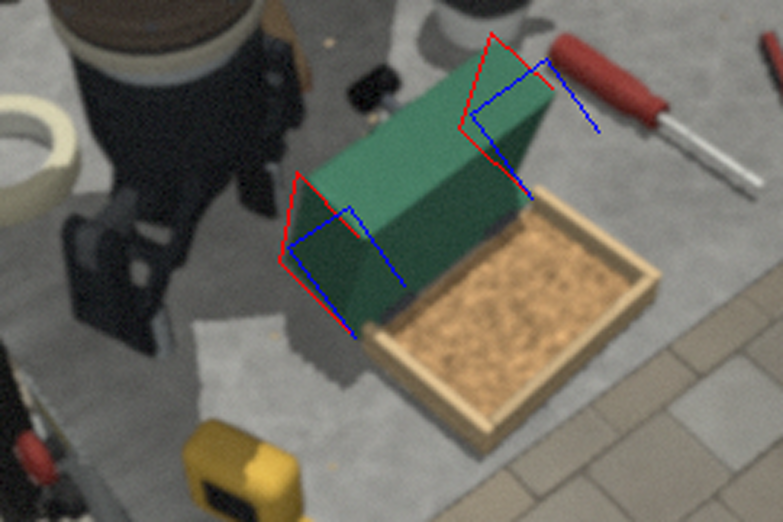

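```bash
cat >> h.py <<'E'
def nutfit(f,c0=(.371,-.244),box=.03):
    P=cloud(f);x,y,z=P[...,0],P[...,1],P[...,2]
    m=(abs(x-c0[0])<box)&(abs(y-c0[1])<box)&(z>.010)&(z<.03)
    Q=P[m]; ang=np.arange(0,180,1.); 
    c=np.median(Q,0)
    wd=[]
    for a in ang:
        u=np.array([np.cos(np.radians(a)),np.sin(np.radians(a))]); s=Q[:,:2]@u; wd.append(np.percentile(s,99)-np.percentile(s,1))
    wd=np.array(wd); w3=(wd[:60]+wd[60:120]+wd[120:])/3
    k=np.arange(60); ph=np.angle(np.sum(w3*np.exp(-1j*2*np.pi*k/60)))  # max phase
    amax=(-ph/(2*np.pi)*60)%60
    r_=rect(Q); ctr=[]
    for a in(0,45,90,135):
        pass
    cx=(np.percentile(Q[:,0],1)+np.percentile(Q[:,0],99))/2; cy=(np.percentile(Q[:,1],1)+np.percentile(Q[:,1],99))/2
    return len(Q),(cx,cy),np.percentile(Q[:,2],90),"corner dir",amax,"flat dir",(amax+30)%60,w3.min(),w3.max()
E
python3 - <<'E'
from h import *; from bench import r
print(nutfit(load("pics/w3.npz")))
s=r.sense();print(row(s,[.371,-.244,.20],down(-77)))
E
```

```text
(420, (np.float64(0.3710181112507447), np.float64(-0.2450766271033808)), np.float64(0.01700843487577242), 'corner dir', np.float64(10.483464133821139), 'flat dir', np.float64(40.48346413382114), np.float64(0.028740234333464756), np.float64(0.03049008377635899))
[-76.1, 156.7, 16.3, 0.0, 0.0, 10.0]
```

```bash
python3 -m crank '[[-25,50,5,0,0,7,0],[-50,100,10,0,0,13,0.3],[-76,157,40,0,0,13,0.3],[-76,157,60,0,0,13,0.3],[-76,157,60,0,0,13,0.3],[-76,157,60,0,0,13,0.3],[-76,157,60,0,0,13,0.3]]' 40
python3 - <<'E'
from h import *; from bench import r
s=r.sense();print(s["joints"].round(2))
f=r.grab_frame("wrist");cv2.imwrite("pics/w5.png",f["frame"]);print(nutfit(f));n=nutfit(f)
print(row(s,[n[1][0],n[1][1],.006],down(-80)))
E
```

```text
clock: 8.35
eef_pos: [0.3724, -0.2454, 0.1569]
tcp_rot: [2.407, -2.019, 0.004]
ft_force: [0.6, 0.0, -0.1]
width: 0.704
[-0.73  0.35  2.07 -0.    0.72  0.67]
(710, (np.float64(0.3703994282099364), np.float64(-0.24505706105556344)), np.float64(0.017004862549111675), 'corner dir', np.float64(9.122677966599614), 'flat dir', np.float64(39.12267796659961), np.float64(0.02861447208060724), np.float64(0.03047211179468003))
[-0.9, 2.1, 150.9, -0.1, -0.1, 0.0]
```

View pics/w5.png

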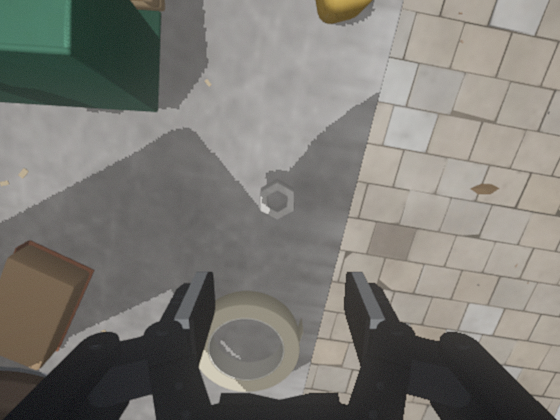

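```bash
python3 -m crank '[[-1,2,45,0,0,0,0.4],[-1,2,90,0,0,0,0.4],[-1,2,125,0,0,0,0.4],[-1,2,145,0,0,0,0.4],[-1,2,153,0,0,0,0.4],[-1,2,153,0,0,0,0.4]]' 40
python3 -m crank '[[0,0,0,0,0,0,0.9],[0,0,0,0,0,0,0.9],[0,0,0,0,0,0,0.9],[0,0,0,0,0,0,0.9]]' 40
```

```text
clock: 9.0
eef_pos: [0.3696, -0.2443, 0.0026]
tcp_rot: [2.407, -2.019, -0.001]
ft_force: [0.3, -0.5, -0.7]
width: 0.596
clock: 9.4
eef_pos: [0.3697, -0.2448, 0.0043]
tcp_rot: [2.406, -2.02, 0.004]
ft_force: [0.4, 2.7, 8.4]
width: 0.33
```

```bash
python3 -m crank '[[0,0,-20,0,0,0,0.9],[0,0,-70,0,0,0,0.9],[0,0,-120,0,0,0,0.9],[0,0,-170,0,0,0,0.9],[0,0,-200,0,0,0,0.9],[0,0,-200,0,0,0,0.9]]' 40
python3 - <<'E'
from h import *; from bench import r
s=r.sense();t=T(.005,.038,.2);print(t,s["joints"].round(2),row(s,t,down(-83.9)))
E
```

```text
clock: 10.0
eef_pos: [0.3701, -0.2452, 0.2075]
tcp_rot: [2.406, -2.019, 0.014]
ft_force: [0.9, -0.2, -1.2]
width: 0.33
[ 0.54666568 -0.00725013  0.2       ] [-0.73  0.26  2.02 -0.    0.85  0.66] [-203.7, -215.2, 7.3, -0.3, -0.4, 3.9]
```

```bash
python3 -m crank '[[-204,-215,0,0,0,4,0.9],[-204,-215,0,0,0,4,0.9],[-204,-215,0,0,0,4,0.9],[-204,-215,0,0,0,4,0.9],[-204,-215,0,0,0,4,0.9],[-204,-215,0,0,0,4,0.9],[-204,-215,0,0,0,4,0.9],[-204,-215,0,0,0,4,0.9]]' 40
python3 - <<'E'
from h import *; from bench import r
s=r.sense();t=T(.005,.038,.0175);print(s["joints"].round(2),row(s,t,down(-83.9)))
f=r.grab_frame("wrist");im=f["frame"];
pts=np.array([T(-.055,-.077,.03),T(.047,-.077,.03),T(.047,.077,.03),T(-.055,.077,.03)]);cv2.polylines(im,[proj(f,pts).astype(np.int32)],True,(0,0,255),1)
cv2.imwrite("pics/w6.png",im)
E
```

```text
clock: 10.8
eef_pos: [0.5451, -0.0054, 0.202]
tcp_rot: [2.336, -2.099, -0.002]
ft_force: [0.1, 0.2, -0.9]
width: 0.329
[-0.13  0.41  1.79 -0.    0.94  1.33] [2.1, -1.7, 184.5, 0.1, 0.0, 0.0]
```

View pics/w6.png

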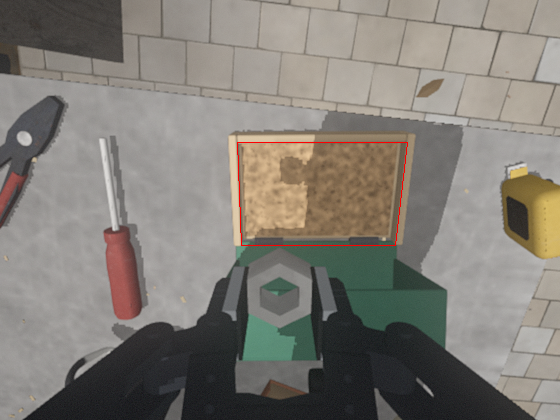

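```bash
python3 -m crank '[[2,-1,40,0,0,0,0.9],[2,-1,80,0,0,0,0.9],[2,-1,115,0,0,0,0.9],[2,-1,140,0,0,0,0.9],[2,-1,160,0,0,0,0.9],[2,-1,174,0,0,0,0.9],[2,-1,180,0,0,0,0.9],[2,-1,183,0,0,0,0.9],[2,-1,183,0,0,0,0.9]]' 40
```

```text
clock: 11.75
eef_pos: [0.5468, -0.0084, 0.0204]
tcp_rot: [-2.334, 2.103, -0.001]
ft_force: [0.2, -0.2, -0.1]
width: 0.328
```

```bash
python3 -m crank '[[0,0,2,0,0,0,0.9],[0,0,3.5,0,0,0,0.9]]' 40; python3 -m crank '[[0,0,0,0,0,0,0.58],[0,0,0,0,0,0,0.55],[0,0,0,0,0,0,0.55]]' 40;python3 -m crank '[[0,0,-20,0,0,0,0.55],[0,0,-60,0,0,0,0.55],[0,0,-110,0,0,0,0.55],[0,0,-160,0,0,0,0.4],[0,0,-185,0,0,0,0.2],[0,0,-185,0,0,0,0.1]]'
python3 - <<'E'
from h import *; from bench import r
s=r.sense()
f=r.grab_frame("wrist");cv2.imwrite("pics/w7.png",f["frame"])
P=cloud(f);X=P@ex-HX-.057;Y=P@ey-HY;m=(P[...,2]>.02)&(P[...,2]<.04)&(abs(X)<.043)&(abs(Y)<.07)
print(m.sum(),[np.percentile(a[m],[2,98]).round(4) for a in(X,Y,P[...,2])])
a=np.radians(-67);c=np.array([.5465,-.2545,.22]);print(row(s,c,down(-67.6)))
E
```

```text
clock: 11.95
eef_pos: [0.5469, -0.0081, 0.017]
tcp_rot: [-2.334, 2.102, -0.002]
ft_force: [0.8, -0.0, -1.4]
width: 0.332
clock: 12.25
eef_pos: [0.5467, -0.0081, 0.0166]
tcp_rot: [-2.334, 2.102, -0.0]
ft_force: [0.3, 0.5, 0.0]
width: 0.448
clock: 12.85
eef_pos: [0.5479, -0.0082, 0.2054]
tcp_rot: [-2.332, 2.1, -0.009]
ft_force: [0.5, -0.4, -0.3]
width: 0.892
608 [array([-0.0091,  0.0206]), array([0.0216, 0.0505]), array([0.0208, 0.0297])]
[244.9, 27.0, -14.4, -0.4, -0.2, -16.4]
```

View pics/w7.png

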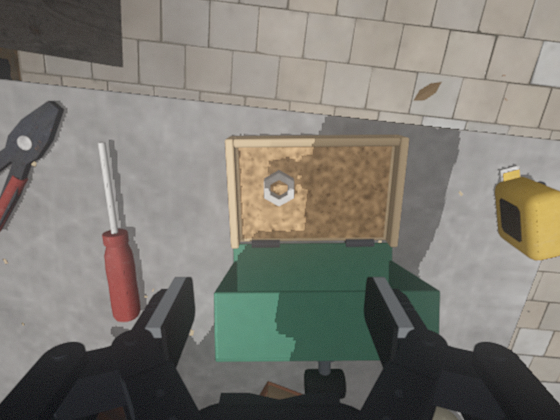

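```bash
python3 -m crank '[[245,27,0,0,0,-16.5,0],[245,27,0,0,0,-16.5,0],[245,27,0,0,0,-16.5,0],[245,27,0,0,0,-16.5,0],[245,27,0,0,0,-16.5,0],[245,27,0,0,0,-16.5,0],[245,27,0,0,0,-16.5,0]]' 60
python3 - <<'E'
from h import *; from bench import r
s=r.sense()
f=r.grab_frame("wrist");cv2.imwrite("pics/w8.png",f["frame"])
P=cloud(f);H,S,V=cv2.split(cv2.cvtColor(f["frame"],cv2.COLOR_BGR2HSV));z=P[...,2]
yl=(H>15)&(H<35)&(S>120)&(V>60)&(abs(P[...,0]-.55)<.07)&(abs(P[...,1]+.254)<.06)&(z>.05)&(z<.075)
print(rect(P[yl])); c=rect(P[yl])
print(row(s,[c[0][0]/1000,c[0][1]/1000,.024],down(-90+c[2])),s["joints"].round(2))
E
```

```text
clock: 13.6
eef_pos: [0.5445, -0.2554, 0.1996]
tcp_rot: [2.61, -1.749, -0.005]
ft_force: [0.2, 1.0, -0.3]
width: 1.002
((546.8095703125, -254.00958251953125), (64.59892272949219, 32.69460678100586), 23.427799224853516)
[-0.0, -2.9, 175.6, 0.1, 0.1, -1.1] [-0.55  0.49  1.65  0.    1.    0.63]
```

View pics/w8.png

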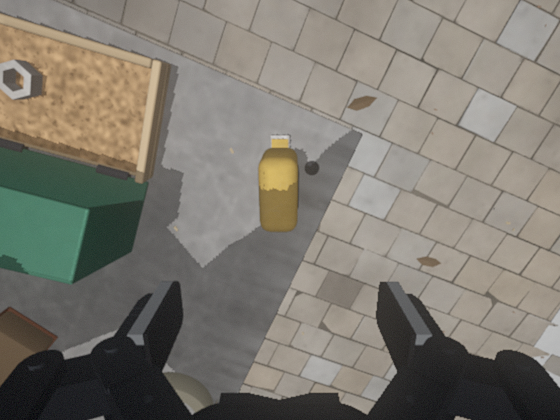

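```bash
python3 -m crank '[[0,-2,40,0,0,-1,0],[0,-2,85,0,0,-1,0],[0,-2,120,0,0,-1,0],[0,-2,150,0,0,-1,0],[0,-2,170,0,0,-1,0],[0,-2,176,0,0,-1,0],[0,-2,176,0,0,-1,0.3]]' 60
python3 -m crank '[[0,0,0,0,0,0,0.4],[0,0,0,0,0,0,0.5],[0,0,0,0,0,0,0.6],[0,0,0,0,0,0,0.8],[0,0,0,0,0,0,0.8],[0,0,0,0,0,0,0.8]]' 60
```

```text
clock: 14.35
eef_pos: [0.5471, -0.2524, 0.0249]
tcp_rot: [2.628, -1.721, -0.003]
ft_force: [0.5, -0.3, -0.0]
width: 0.858
clock: 14.95
eef_pos: [0.5477, -0.2541, 0.0268]
tcp_rot: [-2.627, 1.723, -0.003]
ft_force: [-0.5, 1.9, 7.8]
width: 0.389
```

```bash
python3 -m crank '[[0,0,-10,0,0,0,0.8],[0,0,-40,0,0,0,0.8],[0,0,-90,0,0,0,0.8],[0,0,-140,0,0,0,0.8],[0,0,-190,0,0,0,0.8],[0,0,-200,0,0,0,0.8]]' 60
python3 - <<'E'
from h import *; from bench import r
s=r.sense();print(s["joints"].round(2),row(s,T(.008,-.035,.22),down(6.1)))
f=r.grab_frame("wrist");cv2.imwrite("pics/w9.png",f["frame"])
E
```

```text
clock: 15.55
eef_pos: [0.5484, -0.2545, 0.2322]
tcp_rot: [-2.627, 1.723, -0.014]
ft_force: [-0.4, -0.4, -2.7]
width: 0.384
[-0.54  0.46  1.62 -0.    1.06  0.62] [-156.9, -77.9, 11.4, 0.0, -0.6, -72.6]
```

View pics/w9.png

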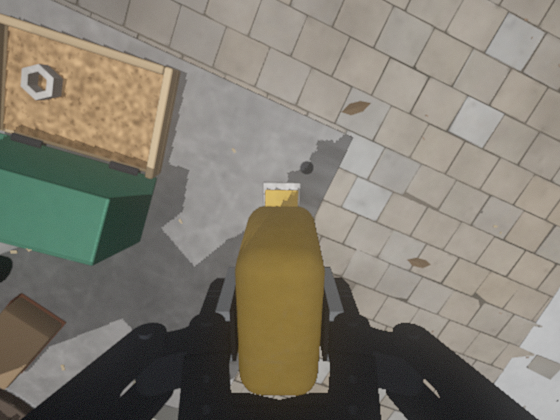

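```bash
python3 -m crank '[[-20,-10,0,0,0,-8,0.8],[-40,-20,0,0,0,-16,0.8],[-60,-30,0,0,0,-24,0.8],[-80,-40,0,0,0,-32,0.8],[-100,-50,0,0,0,-40,0.8],[-120,-60,0,0,0,-48,0.8],[-140,-70,0,0,0,-56,0.8],[-157,-78,0,0,0,-64,0.8],[-157,-78,0,0,0,-72.6,0.8],[-157,-78,0,0,0,-72.6,0.8]]' 60
python3 - <<'E'
from h import *; from bench import r
s=r.sense();print(s["joints"].round(2),row(s,T(.008,-.035,.039),down(6.1)))
f=r.grab_frame("wrist");cv2.imwrite("pics/w10.png",f["frame"])
E
```

```text
clock: 16.6
eef_pos: [0.5556, -0.0781, 0.2243]
tcp_rot: [-3.136, -0.172, 0.003]
ft_force: [-0.6, 0.1, -2.0]
width: 0.382
[-0.26  0.41  1.73 -0.    1.01 -0.37] [2.1, 1.8, 185.3, -0.0, 0.1, 0.2]
```

View pics/w10.png

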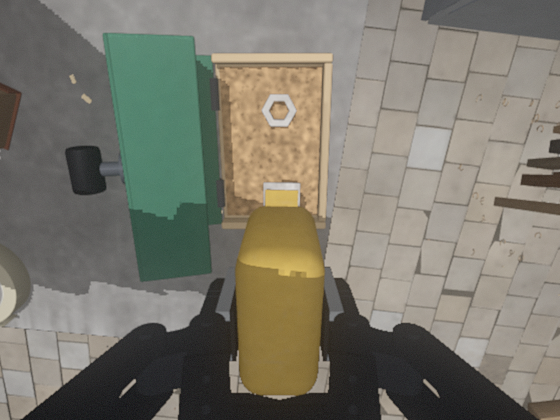

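```bash
python3 -m crank '[[2,2,30,0,0,0,0.8],[2,2,60,0,0,0,0.8],[2,2,90,0,0,0,0.8],[2,2,120,0,0,0,0.8],[2,2,145,0,0,0,0.8],[2,2,165,0,0,0,0.8],[2,2,177,0,0,0,0.8],[2,2,182,0,0,0,0.8],[2,2,182,0,0,0,0.8]]' 60
```

```text
clock: 17.55
eef_pos: [0.559, -0.0809, 0.0433]
tcp_rot: [3.137, 0.162, 0.001]
ft_force: [2.3, 0.4, -2.0]
width: 0.383
```

```bash
python3 -m crank '[[0,0,1.5,0,0,0,0.8],[0,0,3,0,0,0,0.8],[0,0,3,0,0,0,0.8]]' 60
```

```text
clock: 17.85
eef_pos: [0.5599, -0.0809, 0.0414]
tcp_rot: [3.136, 0.165, 0.006]
ft_force: [8.5, -0.0, -1.5]
width: 0.385
```

```bash
python3 - <<'E'
from h import *; from bench import r
s=r.sense();p=s["eef_pos"];print(p@ex-HX-.057,p@ey-HY,s["ft_torque"],s["ft_force"])
f=r.grab_frame("scene");cv2.imwrite("pics/s11.png",cv2.resize(f["frame"][100:320,130:400],None,fx=2.7,fy=2.7,interpolation=2))
f=r.grab_frame("top");cv2.imwrite("pics/t11.png",cv2.resize(f["frame"][120:300,180:440],None,fx=3,fy=3,interpolation=2))
E
```

```text
0.010330519274954035 -0.036590905312216565 [ 0.05323984 -0.69372651  0.02894152] [ 8.48232877e+00 -3.36090313e-03 -1.47329507e+00]
```

View pics/s11.png

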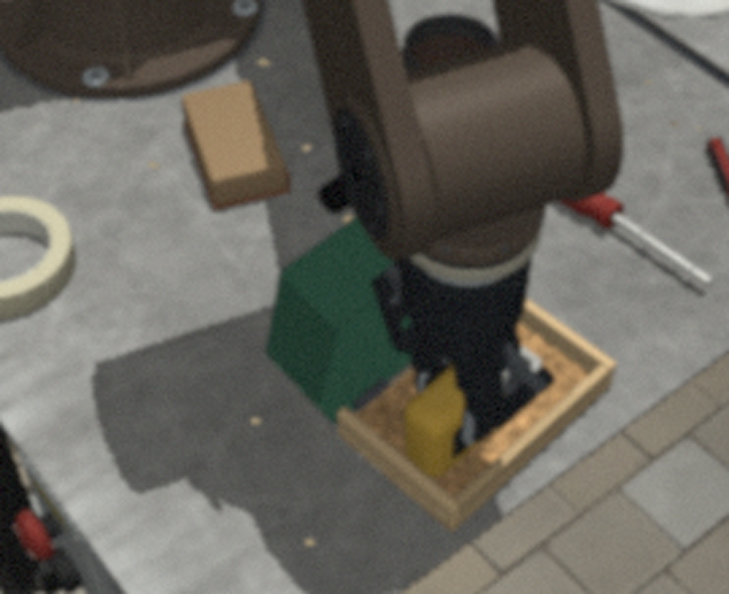

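View pics/t11.png

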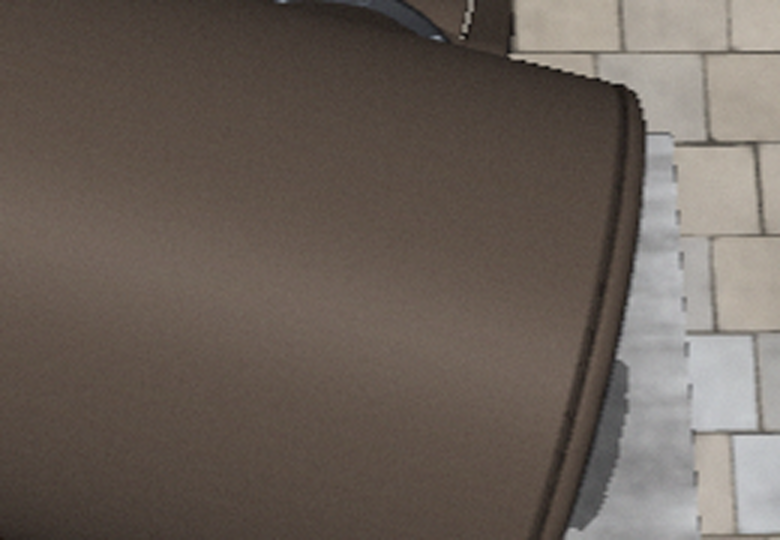

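```bash
python3 -m crank '[[2.5,0,0,0,0,0,0.8],[2.5,0,1.5,0,0,0,0.8],[2.5,0,3,0,0,0,0.8],[2.5,0,3,0,0,0,0.8]]' 60
```

```text
clock: 18.35
eef_pos: [0.5608, -0.0802, 0.0387]
tcp_rot: [3.137, 0.166, 0.001]
ft_force: [-3.7, 2.6, 15.6]
width: 0.384
```

```bash
python3 -m crank '[[0,0,-0.5,0,0,0,0.56],[0.5,0,-0.5,0,0,0,0.54],[0.5,0,-0.5,0,0,0,0.54]]' 60
```

```text
clock: 18.65
eef_pos: [0.5615, -0.0802, 0.0381]
tcp_rot: [3.137, 0.166, 0.0]
ft_force: [3.0, 0.2, 2.5]
width: 0.458
```

```bash
python3 -m crank '[[0.5,0,-8,0,0,0,0.54],[0.5,0,-20,0,0,0,0.54]]' 60; python3 -m crank '[[0,0,-20,0,0,0,0.5],[0,0,-50,0,0,0,0.5],[0,0,-90,0,0,0,0.5],[0,0,-130,0,0,0,0.5],[0,0,-160,0,0,0,0.5]]' 60
python3 - <<'E'
from h import *; from bench import r
s=r.sense()
f=r.grab_frame("wrist");cv2.imwrite("pics/w12.png",f["frame"])
P=cloud(f);X=P@ex-HX-.057;Y=P@ey-HY;m=(P[...,2]>.068)&(P[...,2]<.09)&(abs(X)<.05)&(abs(Y)<.085)
print(m.sum(),[np.percentile(a[m],[1,99]).round(4) for a in(X,Y,P[...,2])],rect(np.stack([X[m],Y[m]],1)))
print(row(s,knob(1.35)+[0,0,.10],down(-83.9)),s["joints"].round(2))
E
```

```text
clock: 18.85
eef_pos: [0.5612, -0.08, 0.0579]
tcp_rot: [-3.137, -0.166, 0.003]
ft_force: [0.3, 0.9, 0.6]
width: 0.463
clock: 19.35
eef_pos: [0.5617, -0.0801, 0.2213]
tcp_rot: [3.136, 0.167, 0.003]
ft_force: [0.4, 0.2, 0.7]
width: 0.501
2541 [array([-0.0053,  0.0267]), array([-0.0699, -0.0065]), array([0.0688, 0.0776])] ((11.013642311096191, -39.02412796020508), (66.3385238647461, 32.867279052734375), 88.81620025634766)
[-144.5, -35.9, -7.3, -0.0, -0.1, 90.0] [-0.26  0.42  1.72 -0.    1.   -0.36]
```

View pics/w12.png

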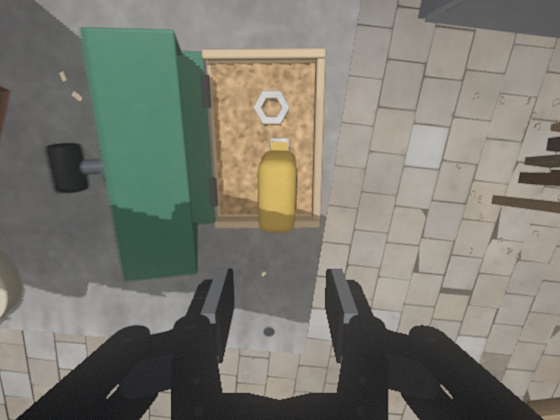

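```bash
python3 -m crank '[[-16,-4,-7,0,0,8.5,0.3],[-32,-8,-7,0,0,17,0.3],[-48,-12,-7,0,0,25.5,0.3],[-64,-16,-7,0,0,34,0.3],[-80,-20,-7,0,0,42.5,0.3],[-96,-24,-7,0,0,51,0.3],[-112,-28,-7,0,0,59.5,0.3],[-128,-32,-7,0,0,68,0.3],[-144,-36,-7,0,0,76.5,0.3],[-144,-36,-7,0,0,85,0.3]]' 60
python3 -m crank '[[0,0,0,0,0,5,0.3],[0,0,0,0,0,5,0.3]]'
python3 - <<'E'
from h import *; from bench import r
s=r.sense();k=knob(1.35);print(k,row(s,[.409,-.0590,.108],down(-83.9)),s["joints"].round(2))
f=r.grab_frame("wrist");cv2.imwrite("pics/w13.png",f["frame"]);print(proj(f,k))
V=f["frame"].max(2);P=cloud(f);b=(V<40)&(abs(P-k)<.025).all(-1);B=P[b];print(len(B),[np.percentile(B@a,[2,98]).round(4) for a in(ex,ey,ez)],k@ex,k@ey)
E
```

```text
clock: 20.4
eef_pos: [0.4127, -0.0591, 0.2255]
tcp_rot: [2.419, -2.004, -0.001]
ft_force: [-0.1, 0.2, -0.7]
width: 0.693
clock: 20.6
eef_pos: [0.4145, -0.0595, 0.2255]
tcp_rot: [-2.335, 2.102, -0.001]
ft_force: [-0.4, 0.6, -0.1]
width: 0.699
[ 0.41412845 -0.05963066  0.12832683] [-1.1, 5.4, 117.5, -0.0, -0.0, -0.1] [-0.3   0.21  2.04 -0.    0.9   1.17]
[278.30443046 215.57782064]Traceback (most recent call last):
  File "<stdin>", line 4, in <module>
    return _quantile_unchecked(
        a, q, axis, out, overwrite_input, method, keepdims, weights)
    return _ureduce(a,
                    func=_quantile_ureduce_func,
    ...<5 lines>...
                    overwrite_input=overwrite_input,
                    method=method)
    r = func(a, **kwargs)
    result = _quantile(arr,
                       quantiles=q,
    ...<2 lines>...
                       out=out,
                       weights=wgt)
    slices_having_nans = np.isnan(arr[-1, ...])
                                  ~~~^^^^^^^^^
IndexError: index -1 is out of bounds for axis 0 with size 0
```

View pics/w13.png

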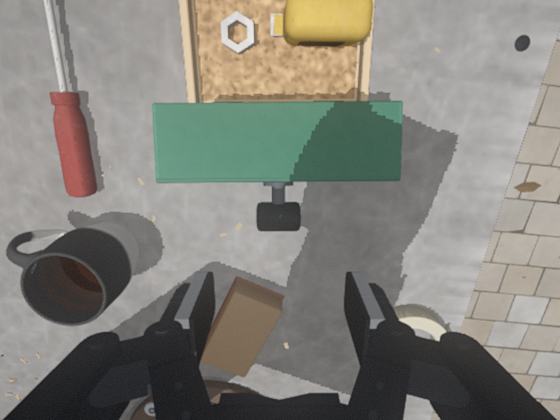

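```bash
python3 -m crank '[[0,0,40,0,0,0,0.3],[0,0,80,0,0,0,0.3],[0,0,105,0,0,0,0.3],[0,0,117,0,0,0,0.3],[0,0,117,0,0,0,0.3],[0,0,117,0,0,0,0.85],[0,0,117,0,0,0,0.85],[0,0,117,0,0,0,0.85],[0,0,117,0,0,0,0.85]]' 60
python3 - <<'E'
from h import *; from bench import r
s=r.sense();print(s["eef_pos"],s["ft_force"].round(1))
for q in (1.2,1.05,.9,.75,.6,.45,.3,.2,.1,0): print(q,row(s,knob(q)-knob(1.35)+s["eef_pos"],down(-83.9))[:3])
E
```

```text
clock: 21.55
eef_pos: [0.4151, -0.0588, 0.1091]
tcp_rot: [-2.335, 2.099, -0.001]
ft_force: [1.4, 12.2, 5.9]
width: 0.362
[ 0.41506293 -0.0588122   0.10913751] [ 1.4 12.2  5.9]
1.2 [-0.0, -18.2, -9.9]
1.05 [-0.0, -37.8, -17.0]
0.9 [-0.0, -58.1, -21.1]
0.75 [-0.0, -78.9, -22.1]
0.6 [-0.0, -99.5, -20.0]
0.45 [-0.0, -119.7, -14.8]
0.3 [-0.0, -138.8, -6.7]
0.2 [0.0, -150.8, 0.3]
0.1 [0.0, -162.0, 8.4]
0 [0.0, -172.3, 17.6]
```

```bash
python3 -m crank '[[-1,-4,-3,0,0,0,0.85],[-1,-9,-5.5,0,0,0,0.85],[-1,-18,-9.9,0,0,0,0.85],[-1,-28,-14,0,0,0,0.85],[-1,-38,-17,0,0,0,0.85],[-1,-48,-19.4,0,0,0,0.85],[-1,-58,-21.1,0,0,0,0.85],[-1,-68,-21.9,0,0,0,0.85],[-1,-79,-22.1,0,0,0,0.85],[-1,-79,-22.1,0,0,0,0.85]]' 60
```

```text
clock: 22.55
eef_pos: [0.4934, -0.0498, 0.1305]
tcp_rot: [2.337, -2.099, -0.001]
ft_force: [-2.1, 3.8, 0.9]
width: 0.36
```

```bash
python3 -m crank '[[0,-10,0.8,0,0,0,0.85],[0,-20.6,2.1,0,0,0,0.85],[0,-31,4.3,0,0,0,0.85],[0,-41,7.3,0,0,0,0.85],[0,-41,7.3,0,0,0,0.85]]' 60
python3 - <<'E'
from h import *; from bench import r
f=r.grab_frame("scene");cv2.imwrite("pics/s14.png",cv2.resize(f["frame"][100:320,130:400],None,fx=2.7,fy=2.7,interpolation=2))
E
```

```text
clock: 23.05
eef_pos: [0.5339, -0.0452, 0.123]
tcp_rot: [2.336, -2.1, -0.002]
ft_force: [-3.0, 5.2, 1.2]
width: 0.362
```

View pics/s14.png

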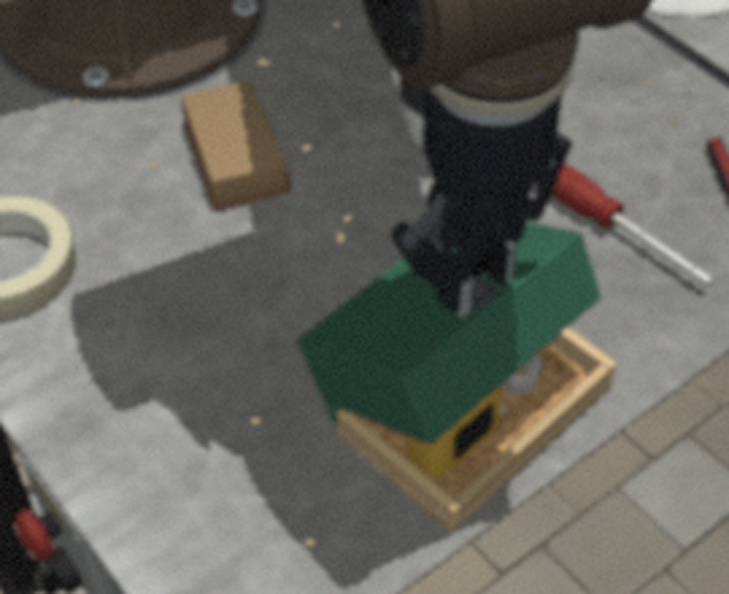

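The tape stands upright and the flap is passing over it without added force, so I'll go on.

```bash
python3 -m crank '[[0,-7,2.5,0,0,0,0.85],[0,-13,5.2,0,0,0,0.85],[0,-19.1,8.1,0,0,0,0.85],[0,-25,11.5,0,0,0,0.85],[0,-31.1,15.1,0,0,0,0.85],[0,-37,19,0,0,0,0.85],[0,-37,19,0,0,0,0.85]]' 60
python3 -m crank '[[0,-5.3,4.2,0,0,0,0.85],[0,-10.5,8.7,0,0,0,0.85],[0,-15.6,13.4,0,0,0,0.85],[0,-15.6,13.4,0,0,0,0.85]]'
```

```text
clock: 23.8
eef_pos: [0.5705, -0.0411, 0.104]
tcp_rot: [2.337, -2.1, -0.002]
ft_force: [-2.9, 6.8, 1.4]
width: 0.362
clock: 24.2
eef_pos: [0.5863, -0.0393, 0.0907]
tcp_rot: [-2.336, 2.1, 0.001]
ft_force: [-1.2, 8.0, 0.9]
width: 0.362
```

```bash
python3 -m crank '[[0,-1,2,0,0,0,0.85],[0,-1.5,3.5,0,0,0,0.85],[0,-1.5,3.5,0,0,0,0.85]]'
```

```text
clock: 24.5
eef_pos: [0.5887, -0.0391, 0.0884]
tcp_rot: [-2.334, 2.099, -0.003]
ft_force: [1.9, 10.5, 7.3]
width: 0.365
```

```bash
python3 -m crank '[[0,0,1.5,0,0,0,0.85],[0,0,2.5,0,0,0,0.85],[0,0,2.5,0,0,0,0.85]]'
```

```text
clock: 24.8
eef_pos: [0.5901, -0.0389, 0.0869]
tcp_rot: [-2.332, 2.097, -0.007]
ft_force: [7.1, 14.3, 12.3]
width: 0.363
```

```bash
python3 -m crank '[[0,0,-2,0,0,0,0.85],[0,0,-2,0,0,0,0.4],[0,0,-2,0,0,0,0.4],[0,0,-2,0,0,0,0.4],[0,0,-30,0,0,0,0.4],[0,0,-80,0,0,0,0.4],[0,0,-120,0,0,0,0.4],[0,0,-120,0,0,0,0.4]]'
python3 - <<'E'
from h import *; from bench import r
f=r.grab_frame("scene");cv2.imwrite("pics/s15.png",cv2.resize(f["frame"][100:320,130:400],None,fx=2.7,fy=2.7,interpolation=2))
for f in(f,r.grab_frame("wrist")):
    P=cloud(f);H,S,V=cv2.split(cv2.cvtColor(f["frame"],cv2.COLOR_BGR2HSV));X=P@ex-HX-.057;Y=P@ey-HY;z=P[...,2]
    g=(H>60)&(H<90)&(S>80)&(abs(Y)<.08)&(X>-.05)&(X<.05)&(z>.06)&(z<.11)
    A=np.c_[X[g],Y[g],np.ones(g.sum())];c=np.linalg.lstsq(A,z[g],rcond=None)[0]
    for _ in range(3):
        k=abs(A@c-z[g])<.003;c=np.linalg.lstsq(A[k],z[g][k],rcond=None)[0]
    print(g.sum(),k.sum(),c.round(4))
cv2.imwrite("pics/w15.png",f["frame"])
E
```

```text
clock: 25.6
eef_pos: [0.5898, -0.0407, 0.2097]
tcp_rot: [-2.333, 2.098, -0.012]
ft_force: [-0.2, -1.1, 0.2]
width: 0.598
3461 3423 [0.029  0.0008 0.0852]
15478 15476 [ 0.0283 -0.0002  0.0869]
```

View pics/s15.png

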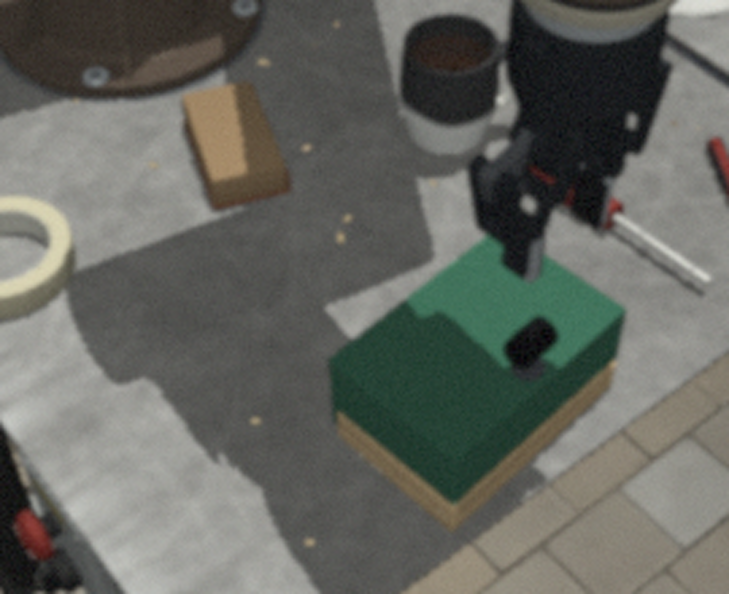

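View pics/w15.png

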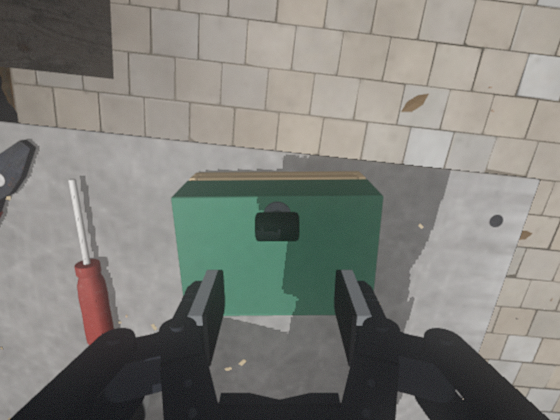

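```bash
python3 - <<'E'
from h import *; from bench import r
s=r.sense();k=knob(.02);print(k,row(s,k+[0,0,.013],down(-83.9)))
E
```

```text
[ 0.5835176  -0.04152818  0.11292007] [0.6, 4.7, 79.1, -0.1, -0.0, -0.0]
```

```bash
python3 -m crank '[[0,5,0,0,0,0,1],[0,5,0,0,0,0,1],[0,5,0,0,0,0,1],[0,5,40,0,0,0,1],[0,5,70,0,0,0,1],[0,5,79,0,0,0,1],[0,5,83,0,0,0,1],[0,5,86,0,0,0,1],[0,5,86,0,0,0,1]]' 40
python3 -m crank '[[0,0,2,0,0,0,1],[0,0,2,0,0,0,1]]' 40
```

```text
clock: 26.6
eef_pos: [0.5838, -0.0405, 0.1215]
tcp_rot: [-2.335, 2.099, -0.004]
ft_force: [-6.3, 3.0, 25.0]
width: -0.001
clock: 26.8
eef_pos: [0.5839, -0.0406, 0.1212]
tcp_rot: [-2.334, 2.099, -0.006]
ft_force: [-11.9, 3.1, 43.1]
width: 0.0
```

```bash
python3 -m crank '[[0,0,-5,0,0,0,1],[0,0,-40,0,0,0,1],[0,20,-85,0,0,0,1],[0,60,-110,0,0,0,1],[0,100,-110,0,0,0,1],[0,100,-110,0,0,0,1]]' 40
python3 - <<'E'
from h import *; from bench import r
F=[r.grab_frame(n) for n in("scene","wrist","top")]
for f in F:
    P=cloud(f);H,S,V=cv2.split(cv2.cvtColor(f["frame"],cv2.COLOR_BGR2HSV));X=P@ex-HX-.057;Y=P@ey-HY;z=P[...,2]
    g=(H>60)&(H<90)&(S>80)&(abs(Y)<.08)&(X>-.05)&(X<.05)&(z>.06)&(z<.11)
    if g.sum()<200: continue
    A=np.c_[X[g],Y[g],np.ones(g.sum())];c=np.linalg.lstsq(A,z[g],rcond=None)[0]
    for _ in range(3):
        k=abs(A@c-z[g])<.003;c=np.linalg.lstsq(A[k],z[g][k],rcond=None)[0]
    print(g.sum(),k.sum(),c.round(4))
cv2.imwrite("pics/s16.png",F[0]["frame"])
E
```

```text
clock: 27.4
eef_pos: [0.48, -0.0512, 0.2279]
tcp_rot: [2.335, -2.101, 0.0]
ft_force: [1.0, 0.5, -0.5]
width: -0.004
3682 3632 [0.0014 0.0005 0.0836]
23196 23193 [-0.0005 -0.0008  0.0852]
```

View pics/s16.png

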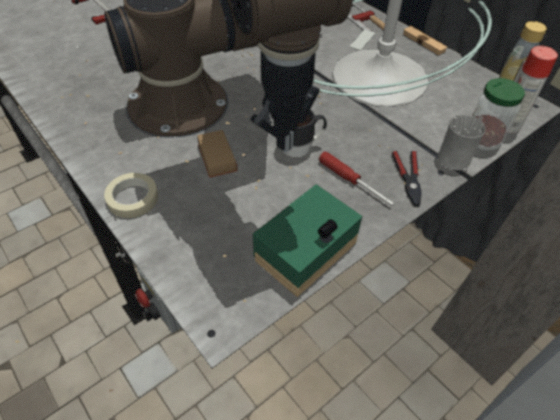

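The cover is flat now: its slope is within 0.0015 rad and its top is 84–85 mm above the bench. The screwdriver still lies at about (355, 178), the robot is clear, and the tape and nut are gone from the bench.

```bash
python3 -c "
from bench import r
print(r.sense()['ft_force'].round(1)); print(r.hand_in())"
```

```text
[-0.  -0.4 -0.5]
the job is handed in; nothing more can be done
None
```

The saw table is cleared: the tape measure and the nut are in the tray, the cover is shut, and I handed the job in about 27 s into the 64 s limit. I pulled the cover open by its knob to its stop. I set the nut flat on the tray floor, stood the tape measure upright beside it, and closed the cover again.

- **Contents:** before closing, the wrist camera showed the nut flat near the middle of the tray. It showed the tape upright, with about 4 mm to the side wall. I could not see either one once the cover was shut.
- **Cover:** my first close left it about 0.028 rad ajar. I pressed the knob down with the shut fingertips until it stopped. Two cameras then put the cover within 0.0015 rad of level, with its top 84–85 mm above the bench.
- **Forces:** the fingertips pushed with up to about 43 N in that last press, and about 39 N against the open stop. The gripper's knuckles brushed the cover's flap at about 8 N while I placed the tape. All these readings are from the wrist sensor, well under its 120 N limit.
- **Screwdriver and robot:** the screwdriver is where it was. The arm ended clear of everything, with wrist force near zero.

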